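Offer the red screwdriver up to the sloping earth screw

TASK

Draw the red-handled screwdriver up out of the wooden tool block, turn it to the slope of the brass earth screw on the terminal stand, and finish holding it there in the gripper: in line with the screw, blade towards the middle of the screw head and about 2 cm short of it, still. The screwdriver must not touch the stand or its screw; leave the other two screwdrivers in the block and the relay and the coupling where they are.

Things in the scene. Friction and masses are not known exactly. Their poses are not given: they have to be found in the camera images.
- driver_red: red-handled screwdriver, loose, 179 mm long, about 80 g, standing blade down in one of the block's three bores (which one varies). Origin: the end of the blade; z runs along the screwdriver from the blade to the butt of the handle. Steel shaft 6 mm thick from 0 to 93 mm, round red handle up to 26 mm thick from 93 to 179 mm. It is the tallest of the three: the butt starts about 183 mm above the counter. It is round, so its turn about its own axis does not matter.
- red_handle (a point): centre of the red handle, on its axis, 136 mm from the end of the blade; axes as those of the screwdriver
- blue_handle (a point): centre of the handle of the blue screwdriver (164 mm long, handle 22 mm thick), 121 mm from its blade end; stands in another bore, to be left there
- yellow_handle (a point): centre of the handle of the yellow screwdriver (149 mm long, handle 20 mm thick), 105 mm from its blade end; stands in another bore, to be left there
- rack: wooden tool block, fixed, 50 mm (x) by 190 mm (y) by 60 mm high. Origin: centre of its underside; three square bores 8.5 mm wide and 56 mm deep in its top on its y axis at y = -65, 0 and +65 mm. The blade ends rest on the bores' floors, 4 mm above the counter; a screwdriver has to rise 56 mm to come clear
- stand: sloping terminal stand, fixed: grey base 100 by 100 mm, aluminium plate leaning 40 degrees (its face looks up and towards the robot's side, the stand's -x), highest point 101 mm; two green terminal strips on the plate, either side of the brass screw, 12 mm high. Origin: centre of its underside
- screw_head (a point): middle of the outer face of the brass earth screw's slotted round head (18 mm across, on a 26 mm washer) in the middle of the sloping plate, 76 mm above the counter; z points straight out of the screw along its axis, 40 degrees from the vertical and leaning to the stand's -x
- coupling_mid (a point): centre of a loose metal shaft coupling, 29 mm across and 30 mm high, to be left alone
- relay_mid (a point): centre of a loose cream-coloured relay, 22x28x34 mm, to be left alone
There are look-alikes about, which are no part of the job. Of the things like the driver_red, leave any that is purple; of the rest the smaller one is meant.

How it is judged:
By the outcome, as a careful person would: the job done as asked, in the order asked, and still so for the second after the job is handed in, while the arm keeps its last pose, push and grip.
It also fails if it takes over 35 s, if anything falls off the work surface, if the arm or the gripper's body presses on something with over 40 N, if the wrist force passes 120 N, or if a joint passes its speed limit or range.

ROBOT

A 7-joint arm with a two-finger parallel gripper is mounted at the origin on a cart in front of the work surface, level with it; the furniture and walls round the work are solid. World frame = base frame: x ahead of the robot, y to its left, z up, the work surface at z = 0. Lengths are in mm, angles in rad, forces in N, time in s.
With the tool pointing down it reaches from about 400 to 900 mm from the base axis. Payload 5.6 kg.
Tool frame: the origin (TCP) lies midway between the tips of the shut fingers; the grasp point (between the pads) lies 19 mm behind it; z points along the fingers, y is the line along which they close (so a half turn about z gives the same grasp; the last joint's range is limited). The gripper opens to 92 mm and grips with 3 to 60 N. Pads are 20 mm wide; open, the fingers measure 128 mm over their backs; the gripper's body (75 mm by 189 mm) begins 69 mm behind the grasp point.
Start: joints at [1.142, 0.468, -0.012, 1.603, 0.006, 1.071, -0.056], TCP at [244.555, -602.247, 214.592] pointing down, gripper open.
Joint ranges: [-2.53, 2.53], [-0.31, 2.02], [-1.57, 1.55], [0.28, 2.44], [-1.29, 4.43], [0.15, 1.84], [-2.92, 2.92]. Speed limits (rad/s): [2.57, 2.57, 3.14, 3.14, 3.14, 3.14, 3.14].

INTERFACE

Orientations are given as a rotation vector (axis times angle).
In Python, from cell import robot, grip, kin, viewer gives the robot as it stands. Calls block until the motion is done:
- robot.movep(position, orientation): joint-space move of the TCP to a pose.
- robot.servo_line(position, feed=150, rotation=None): straight line of the TCP; rotation=None keeps the orientation; feed is the mean speed in mm/s.
- robot.goto_joints(angles): joint-space move.
- grip(opening, newtons=None): opening from 0.0 (shut) to 1.0 (fully open); newtons is the grip in N (None keeps the last); returns when the fingers have stopped.
- robot.hold(seconds).
- kin.ik(position, orientation): joint angles nearest the present ones, or None.
- robot.observe(): the state.
- viewer.read_camera(name): name is "scene" or "top" or "wrist"; returns the picture (480x640x3 uint8, red, green, blue); there is no depth.
- viewer.camera_info(name): a dict with "camera_matrix" (3x3 intrinsics, pixels), "R" (3x3) and "t" (3): a world point X has camera coordinates R X + t. Camera axes: x right, y down, z forward; pixel columns grow to the right and rows downward; lengths in mm; the calibration is good to about 2 mm. A picture is of the moment at which its call begins: read the wrist's pose just before it. camera_info takes no time and is no camera call; for the wrist camera it gives the pose at the moment of the call.
A pose or a line that the arm cannot do raises robot.IKError and nothing moves.
- robot.job_done(): hands the job in; it is judged then, once.
Trained networks look in the newest picture that a camera, given by its name, has taken for a name from the list of things; names that differ only in an ending like _2 or _b are one class to them, and where a whole thing is asked for, a point or a joint stands for the part that bears it (a point fixed in the world has none). Each returns a list of dicts, best first, with "confidence" (0 to 1); they miss things now and then, are a little off and sometimes report something else, mostly with a low value. They report only what shows in the picture. A call takes as long as a camera call. They do not tell look-alikes from the thing itself.
- viewer.silhouettes(name, camera): "mask" (480x640 bool, what is visible of it).
- viewer.pinpoint(name, camera): "at" ([x, y, z] in mm, in the coordinates of the camera as it stood for that picture, good to about 4 mm: a listed point, or the origin of a listed thing).
The state is a dict: "t": time; "joints": joint angles; "joint_velocities": joint speeds; "joint_torque": joint torques, N m; "tcp_pos": TCP position; "tcp_rot": TCP orientation; "contact_force": force on the tool from outside, world axes, zero at the start; "wrist_torque": the same for the moment, N m; "grip_width": opening from 0.0 (shut) to 1.0 (fully open); "grip_force": force on a finger pad.
Only numpy, scipy, OpenCV 4.12 (cv2) and the standard library are available. Lean on these libraries where they do the work, as an engineer would, in place of code of your own. Each camera call takes 0.05 s, during which the arm holds its last target. There are 200 camera calls.

## Working session

There is one attempt and no reset: what is moved stays moved. The work goes in short steps, each a Python script; the robot and the scene stay as the last script left them, time stands still between calls to the robot, and variables do not carry over. Pictures are saved under pics/ and viewed, at most 10 in all, crops included, and the job is handed in when it is done.

```bash
mkdir -p pics; ls
cat > h.py <<'E'
import numpy as np, cv2
from cell import robot, grip, kin, viewer
from scipy.spatial.transform import Rotation as Ro
def w(cam,p):
    c=viewer.camera_info(cam); return np.array(c["R"]).T@(np.array(p)-np.array(c["t"]))
def px(cam,X):
    c=viewer.camera_info(cam); q=np.array(c["camera_matrix"])@(np.array(c["R"])@np.array(X)+np.array(c["t"])); return q[:2]/q[2]
E
python3 - <<'E'
from h import *
ims=[]
for c in ["scene","top"]:
    im=viewer.read_camera(c); cv2.imwrite(f"pics/{c}0.png",im[:,:,::-1])
    for n in ["red_handle","blue_handle","yellow_handle","rack","screw_head","stand","coupling_mid","relay_mid"]:
        for d in viewer.pinpoint(n,c):
            if d["confidence"]>.2:
                X=w(c,d["at"]); print(c,n,round(d["confidence"],2),X.round(),px(c,X).round())
print(robot.observe()["t"])
E
```

```text
pics
scene red_handle 0.72 [503. 165. 139.] [336. 224.]
scene red_handle 0.6 [362. 125.  17.] [315. 296.]
scene red_handle 0.38 [509. 230. 122.] [317. 223.]
scene blue_handle 0.84 [507. 229. 122.] [316. 224.]
scene blue_handle 0.27 [ 455. -232.   18.] [482. 330.]
scene yellow_handle 0.59 [511. 297. 109.] [297. 222.]
scene rack 0.86 [506. 222.   2.] [319. 265.]
scene screw_head 0.62 [ 639. -234.   77.] [515. 269.]
scene stand 0.63 [ 643. -232.    2.] [510. 296.]
scene coupling_mid 0.56 [ 452. -231.   14.] [481. 332.]
scene relay_mid 0.77 [486. -82.  19.] [421. 300.]
top red_handle 0.89 [476. 564.  22.] [204. 243.]
top red_handle 0.56 [358. 127.   7.] [356. 289.]
top red_handle 0.34 [ 640. -232.   78.] [491. 189.]
top blue_handle 0.42 [505. 233. 126.] [320. 231.]
top yellow_handle 0.48 [509. 298. 107.] [296. 230.]
top rack 0.69 [503. 229.   1.] [322. 237.]
top screw_head 0.54 [ 641. -232.   76.] [491. 189.]
top stand 0.93 [ 645. -233.   -1.] [482. 193.]
top coupling_mid 0.46 [ 455. -226.   18.] [482. 258.]
top relay_mid 0.53 [487. -85.  16.] [432. 245.]
0.9
```

View pics/scene0.png

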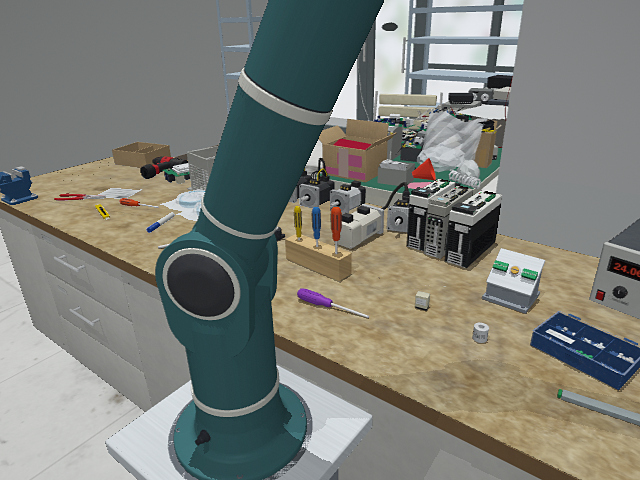

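View pics/top0.png

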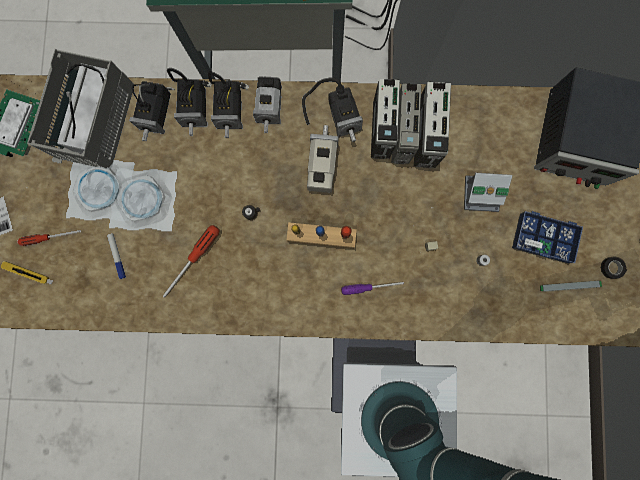

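The red-handled candidates are the upright one in the block (scene 336,224; top 346,231), the large red one lying at top (204,243), and a purple one at top (356,289). There's also a small red one far left at top (33,240), which is bench clutter. The one in the block fits: it stands in a bore, isn't purple, and is smaller than the large red one. I'll confirm with an enlarged wrist crop while measuring.

```bash
python3 - <<'E'
from h import *
c=viewer.camera_info("wrist"); o=robot.observe()
Rt=Ro.from_rotvec(o["tcp_rot"]).as_matrix(); R=np.array(c["R"]);C=-R.T@c["t"]
print("cam in tool",(Rt.T@(C-o["tcp_pos"])).round(),"view dir",(Rt.T@R[2]).round(2)); print(Rt.round(2))
def tool(z,y): 
    z=np.array(z,float);z/=np.linalg.norm(z); y=np.array(y,float); y-=z*(y@z); y/=np.linalg.norm(y); return Ro.from_matrix(np.c_[np.cross(y,z),y,z]).as_rotvec()
t=np.radians(40)
for s in (1,-1):
  for n,p,z,y in [("stand view",[480,-232,330],[0,0,-1],[0,s,0]),("stand view x",[480,-232,330],[0,0,-1],[s,0,0]),("rack view x",[430,160,380],[0,0,-1],[s,0,0]),("grasp",[505,165,121],[0,0,-1],[s,0,0]),("lift",[505,165,260],[0,0,-1],[s,0,0]),
   ("final",[640-137*np.sin(t),-232,76+137*np.cos(t)],[np.sin(t),0,-np.cos(t)],[s,0,0]),("pre",[640-200*np.sin(t),-232,76+200*np.cos(t)],[np.sin(t),0,-np.cos(t)],[s,0,0])]:
    q=kin.ik(p,tool(z,y)); print(s,n,None if q is None else np.round(q,2))
E
cat >> h.py <<'E'
def tool(z,y): 
    z=np.array(z,float);z/=np.linalg.norm(z); y=np.array(y,float); y-=z*(y@z); y/=np.linalg.norm(y); return Ro.from_matrix(np.c_[np.cross(y,z),y,z]).as_rotvec()
E
```

```text
cam in tool [  81.   -0. -170.] view dir [-0.29 -0.    0.96]
[[ 0.93  0.38 -0.  ]
 [ 0.38 -0.93 -0.  ]
 [-0.    0.   -1.  ]]
1 stand view [ 0.96  0.24 -0.68  1.71  0.16  1.25  1.82]
1 stand view x [ 0.76  0.2  -0.43  1.72  0.09  1.23  0.31]
1 rack view x [ 0.67  0.11 -1.15  1.77  0.1   1.33 -0.5 ]
1 grasp [ 0.36  0.61 -0.96  1.93  0.62  0.94 -0.91]
1 lift [ 0.4   0.39 -0.97  1.8   0.35  1.14 -0.69]
1 final [ 1.58  0.69 -1.33  2.2   1.41  0.32 -0.74]
1 pre [ 0.88  0.12 -0.33  2.26 -1.13  0.35  1.58]
-1 stand view [ 0.53  0.18 -0.17  1.74  0.03  1.23 -1.21]
-1 stand view x [ 0.34  0.17  0.05  1.75 -0.01  1.23 -2.75]
-1 rack view x [ 0.68  0.11 -1.16  1.77  0.11  1.33  2.63]
-1 grasp [ 0.54  0.87 -1.33  1.92  0.94  1.17  1.99]
-1 lift [ 0.58  0.57 -1.31  1.79  0.58  1.24  2.25]
-1 final [ 1.06  0.31 -0.61  2.22 -1.29  0.16 -1.38]
-1 pre [ 0.74  0.11 -0.17  2.27 -1.17  0.37 -1.54]
```

Run:
```python
from h import *
D=tool([0,0,-1],[1,0,0])
for n,p,L in [("stand",[580,-190,330],["screw_head","stand"]),("rack",[500,190,370],["red_handle","blue_handle","yellow_handle","rack"])]:
    robot.movep(p,D); robot.hold(.3)
    im=viewer.read_camera("wrist"); cv2.imwrite(f"pics/w_{n}.png",im[:,:,::-1])
    c=viewer.camera_info("wrist"); np.savez(f"pics/{n}.npz",**{k:np.array(c[k]) for k in ("camera_matrix","R","t")})
    for l in L:
        for d in viewer.pinpoint(l,"wrist"):
            if d["confidence"]>.2:
                X=w("wrist",d["at"]); print(l,round(d["confidence"],2),X.round(1),px("wrist",X).round())
    if n=="stand":
        for d in viewer.silhouettes("stand","wrist")[:1]: cv2.imwrite("pics/mask.png",d["mask"].astype(np.uint8)*255)
o=robot.observe();print(o["t"],np.round(o["joints"],2),o["tcp_pos"])
```

```text
stand 0.97 [ 642.3 -232.5    6. ] [361. 223.]
stand 0.53 [ 455.6 -226.6   15.2] [228. 220.]
red_handle 0.72 [359.4 132.   13.8] [224. 228.]
red_handle 0.24 [ 645.3 -231.1    1.6] [396. 417.]
blue_handle 0.81 [502.8 231.6 124.6] [320. 168.]
yellow_handle 0.54 [507.4 295.2 105.3] [324. 110.]
rack 0.77 [509.6 230.7   2.4] [324. 161.]
5.3667 [ 0.19  0.23 -0.72  1.64  0.15  1.33 -0.56] [500.00986224 189.95302753 369.98585707]
```

View pics/w_stand.png

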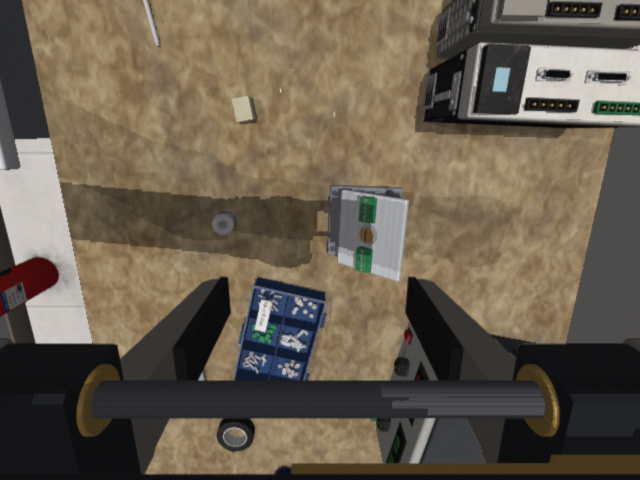

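View pics/w_rack.png

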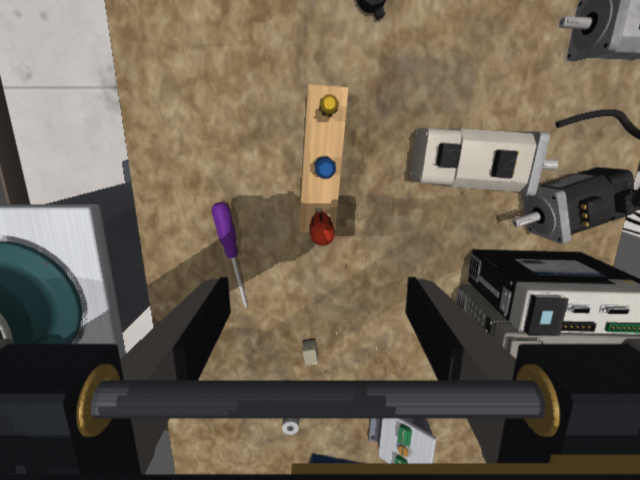

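The wrist pictures show the stand's screw at (367,236), with green strips at (367,209) and (363,260). The block shows yellow (329,104), blue (325,167) and red (321,229). Next I'll refine the axis positions and the stand yaw from colour masks.

Run:
```python
from h import *
from scipy.optimize import least_squares
def load(n):
    z=np.load(f"pics/{n}.npz"); return z["camera_matrix"],z["R"],z["t"]
def proj(c,X):
    q=(np.asarray(X)@c[1].T+c[2])@c[0].T; return q[:,:2]/q[:,2:]
def back(c,uv,z):
    d=c[1].T@np.linalg.inv(c[0])@[*uv,1]; C=-c[1].T@c[2]; return C+d*(z-C[2])/d[2]
def comp(m,near,r=40):
    n,l,s,ce=cv2.connectedComponentsWithStats(m.astype(np.uint8)); k=[i for i in range(1,n) if s[i,4]>25 and np.hypot(*(ce[i]-near))<r]
    k=max(k,key=lambda i:s[i,4]); return ce[k],s[k],l==k
c=load("rack"); im=cv2.imread("pics/w_rack.png"); H=cv2.cvtColor(im,cv2.COLOR_BGR2HSV).astype(int); h,s,v=H[...,0],H[...,1],H[...,2]
th=np.linspace(0,2*np.pi,24)
def cen(xy,z0,z1,r):
    P=np.array([[xy[0]+r*np.cos(a),xy[1]+r*np.sin(a),z] for z in (z0,z1) for a in th]); hu=cv2.convexHull(proj(c,P).astype(np.float32)); M=cv2.moments(hu); return np.array([M["m10"],M["m01"]])/M["m00"]
for n,m,near,g,z0,z1,r in [("red",((h<6)|(h>174))&(s>170)&(v>60),(321,229),(500,166),102,183,12),("blue",(h>98)&(h<118)&(s>150),(325,167),(504,232),90,168,10),("yel",(h>20)&(h<30)&(s>170),(329,104),(508,296),70,153,9)]:
    ce,st,_=comp(m,near,15); f=least_squares(lambda p:cen(p,z0,z1,r)-ce,g); print(n,ce.round(1),st,f.x.round(1))
c=load("stand"); im=cv2.imread("pics/w_stand.png"); H=cv2.cvtColor(im,cv2.COLOR_BGR2HSV).astype(int); h,s,v=H[...,0],H[...,1],H[...,2]
g=(h>55)&(h<90)&(s>100)
A=[back(c,comp(g,p,12)[0],80) for p in ((367,209),(363,260))]; d=A[0]-A[1]; print("strips",np.round(A,1),"yaw",np.degrees(np.arctan2(-d[0],d[1])))
b=comp((h>8)&(h<24)&(s>100)&(cv2.circle(np.zeros(h.shape,np.uint8),(367,236),12,1,-1)>0),(367,236),8); print("screw",b[0],back(c,b[0],76).round(1))
B=[back(c,p,100) for p in ((408,201),(400,279))];d=B[0]-B[1];print("top edge",np.round(B,1),np.degrees(np.arctan2(-d[0],d[1])))
a=cv2.resize(im[175:295,310:430],(480,480),interpolation=cv2.INTER_CUBIC); im=cv2.imread("pics/scene0.png")[190:290,270:370]
cv2.imwrite("pics/crop.png",np.hstack([a[:480],cv2.resize(im,(300,480)) if 0 else cv2.resize(im,(320,320))[:320].repeat(1,0) if 0 else cv2.copyMakeBorder(cv2.resize(im,(320,320)),0,160,0,0,cv2.BORDER_CONSTANT)]))
```

```text
red [321.5 230. ] [311 213  23  32 526] [505.1 165.6]
blue [324.7 167.2] [316 158  19  20 296] [508.4 234.2]
yel [328.6 104.5] [321  95  17  21 255] [512.5 298.8]
strips [[ 640.3 -197.3   80. ]
 [ 637.9 -260.8   80. ]] yaw -2.133957790585032
screw [366.20491803 234.64754098] [ 640.1 -230.    76. ]
top edge [[ 682.3 -183.7  100. ]
 [ 679.5 -278.7  100. ]] -1.7020301414050563
```

View pics/crop.png

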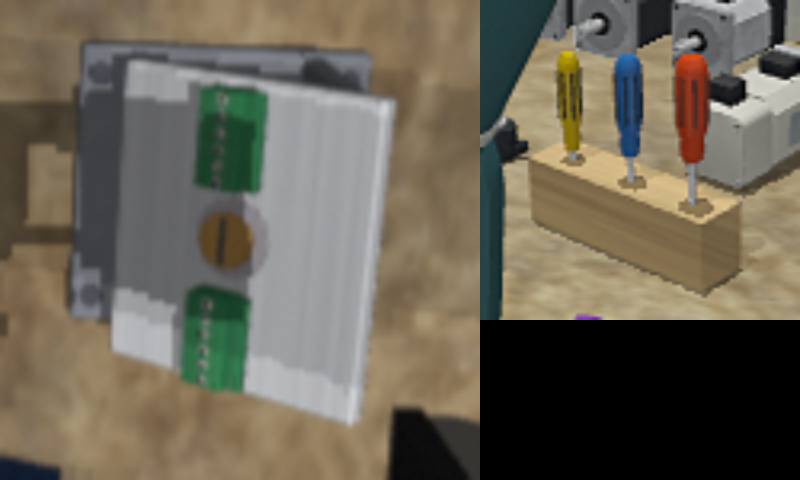

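The enlarged crop confirms it: the red one upright in the block (scene ~336,224) is the tallest and not purple, so I'll grasp it. The stand crop gives a yaw of about -2°.

Run:
```python
from h import *
D=tool([0,0,-1],[1,-.05,0])
robot.movep([505,165.6,215],D); robot.servo_line([505,165.6,121],feed=120)
grip(0.0,15); o=robot.observe(); print(o["grip_width"]*92,o["grip_force"],np.round(o["contact_force"],1))
grip(0.0,40); o=robot.observe(); print(o["grip_width"]*92,o["grip_force"],np.round(o["contact_force"],1))
robot.servo_line([505,165.6,250],feed=90); robot.hold(.2)
o=robot.observe(); print(o["t"],o["grip_width"]*92,o["grip_force"],np.round(o["contact_force"],1),np.round(o["joints"],2))
im=viewer.read_camera("scene"); cv2.imwrite("pics/lift.png",cv2.resize(im[100:300,230:430,::-1],(600,600),interpolation=cv2.INTER_CUBIC))
t=np.radians(40); a=Ro.from_euler("z",-2,degrees=True).apply([-np.sin(t),0,np.cos(t)])
S=np.array([640,-231,76])
for s in (1,-1):
  for L in (139,220):
    for nm,y in (("x",[s,0,0]),("diag",[s,s,0]),("y",[0,s,0]),("diag2",[s,-s,0])):
      q=kin.ik(S+a*L,tool(-a,y)); print(s,L,nm,None if q is None else np.round(q,2))
```

```text
25.34588799560393 15.000056220087572 [-0.1  0.3  0.1]
24.519883820293046 40.00004632078344 [-1.4 -0.5  1.1]
9.9917 24.317583999871665 39.99974335925344 [-0.6  0.4 -1.1] [ 0.19  0.31 -0.68  1.82  0.22  1.09 -0.63]
1 139 x [ 1.56  0.65 -1.32  2.21  1.48  0.32 -0.82]
1 139 diag [ 1.56  0.65 -1.32  2.21  1.48  0.32  0.09]
1 139 y [ 1.56  0.65 -1.32  2.21  1.48  0.32  0.73]
1 139 diag2 [ 1.56  0.65 -1.32  2.21  1.48  0.32 -1.75]
1 220 x [ 1.72  0.22 -1.22  2.25 -0.58  0.24  1.1 ]
1 220 diag [-0.93 -0.23  1.43  2.36 -0.5   0.23  1.94]
1 220 y [ 1.8   0.29 -1.35  2.25 -0.22  0.21  2.32]
1 220 diag2 [ 1.22  0.09 -0.68  2.27 -1.    0.33  0.53]
-1 139 x [ 1.56  0.65 -1.32  2.21  1.48  0.32  2.32]
-1 139 diag None
-1 139 y [ 1.56  0.65 -1.32  2.21  1.48  0.32 -2.41]
-1 139 diag2 [ 1.56  0.65 -1.32  2.21  1.48  0.32  1.4 ]
-1 220 x [ 0.94  0.06 -0.39  2.28 -1.06  0.35 -1.64]
-1 220 diag [ 0.88  0.06 -0.33  2.28 -1.07  0.35 -0.73]
-1 220 y [ 0.86  0.06 -0.3   2.29 -1.07  0.36 -0.08]
-1 220 diag2 [-0.28 -0.    0.87  2.34 -1.1   0.38 -2.51]
```

View pics/lift.png

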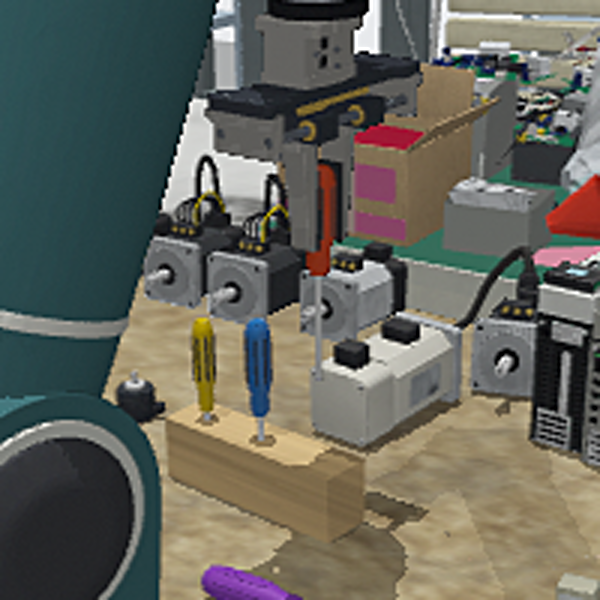

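The screwdriver is out of the bore and hangs nearly vertical in the gripper. Joint 6 is near its limit in the tilted pose, so I'll fit a small FK model from IK samples and check the joint path before moving.

```bash
cat > fit.py <<'E'
from h import *
import itertools
rng=np.random.default_rng(0); Q=[];P=[];R=[]
while len(Q)<60:
    z=np.array([*rng.uniform(-.6,.6,2),-1]); p=np.array([rng.uniform(400,650),rng.uniform(-350,350),rng.uniform(130,400)]); r=tool(z,[*rng.normal(size=2),0])
    q=kin.ik(p,r)
    if q is not None: Q.append(q);P.append(p);R.append(Ro.from_rotvec(r).as_matrix())
Q=np.array(Q);P=np.array(P);R=np.array(R)
def chain(Q,sg):
    out=[np.tile(np.eye(3),(len(Q),1,1))]
    for i in range(7): out.append(out[-1]@Ro.from_rotvec(np.outer(sg[i]*Q[:,i],[[0,0,1],[0,1,0]][i%2])).as_matrix())
    return out
best=min(itertools.product((1,-1),repeat=7),key=lambda s:np.std(np.transpose(chain(Q,s)[-1],(0,2,1))@R,axis=0).sum())
C=chain(Q,best); R0=(np.transpose(C[-1],(0,2,1))@R).mean(0)
A=np.concatenate([c for c in C],axis=2).reshape(-1,24); T=np.linalg.lstsq(A,P.reshape(-1),rcond=None)[0]
print(best,R0.round(3),np.abs(A@T-P.reshape(-1)).max(),T.reshape(8,3).round(1))
np.savez("fk.npz",s=best,R0=R0,T=T)
E
python3 fit.py
```

```text
(-1, 1, -1, 1, -1, 1, -1) [[ 0. -1.  0.]
 [ 1.  0.  0.]
 [-0.  0.  1.]] 3.4573588436614955e-08 [[ 0.000e+00 -0.000e+00  1.530e+02]
 [-0.000e+00 -1.440e+01  1.530e+02]
 [ 0.000e+00 -1.440e+01  2.603e+02]
 [ 0.000e+00 -2.100e+00  2.603e+02]
 [ 0.000e+00 -2.100e+00  2.362e+02]
 [-0.000e+00 -2.000e-01  2.362e+02]
 [ 0.000e+00 -2.000e-01  1.649e+02]
 [ 0.000e+00 -0.000e+00  1.649e+02]]
```

```bash
cat >> h.py <<'E'
from scipy.optimize import least_squares
F=np.load("fk.npz"); lo=np.array([-2.53,-.31,-1.57,.28,-1.29,.15,-2.92])+.04; hi=np.array([2.53,2.02,1.55,2.44,4.43,1.84,2.92])-.04
def fk(q,elbow=False):
    R=np.eye(3);T=F["T"].reshape(8,3);p=T[0].copy()
    for i in range(7):
        R=R@Ro.from_rotvec(F["s"][i]*q[i]*np.array([[0,0,1],[0,1,0]][i%2])).as_matrix(); p=p+R@T[i+1]
        if i==2: e=p.copy()
    return (p,R@F["R0"],e) if elbow else (p,R@F["R0"])
def ik(p,z,seed,Rw=.01,zt=(0,0,1.)):
    """TCP at p, tool-frame direction zt along world z; spin free; stays near seed"""
    def f(q):
        P,R=fk(q); return np.r_[(P-p)/1., (R@zt-z)*1000, Rw*(q-seed)*20]
    r=least_squares(f,np.clip(seed,lo,hi),bounds=(lo,hi)); P,R=fk(r.x)
    return r.x,np.linalg.norm(P-p),np.degrees(np.arccos(min(1,(R@zt)@z)))
t=np.radians(40); AX=Ro.from_euler("z",-2,degrees=True).apply([-np.sin(t),0,np.cos(t)]); S=np.array([640,-231,76.])
E
cat > plan.py <<'E'
from h import *
q0=np.array(robot.observe()["joints"]); print(fk(q0)[0].round(1))
rng=np.random.default_rng(1); best=[]
for k in range(60):
    s=q0.copy() if k==0 else rng.uniform(lo,hi)
    qf,e,a=ik(S+AX*137,-AX,s)
    if e<1 and a<.2: best.append(qf)
def path(q): # straight retreat then straight joint move from q0
    qs=[q]
    for L in range(145,220,8):
        n,e,a=ik(S+AX*L,-AX,qs[-1],.05)
        if e>1.5 or a>.5: break
        qs.append(n)
    return qs
best.sort(key=lambda q:np.abs(q-q0).max())
for q in best[:12]:
    qs=path(q); pre=qs[-1]; tr=[q0+(pre-q0)*u for u in np.linspace(0,1,21)]
    K=[fk(x,True) for x in tr]; tip=np.array([k[0]+k[1][:,2]*117 for k in K])
    print(q.round(2),"n",len(qs),"pre",pre.round(2),"dmax",np.abs(pre-q0).max().round(2),"min tip z",tip[:,2].min().round(),"tcp z",min(k[0][2] for k in K).round(),"elbow",K[-1][2].round(),"rng x",tip[:,0].min().round(),tip[:,0].max().round(),"tip dist S",np.linalg.norm(tip-S,axis=1).min().round(),"y tool",fk(pre)[1][:,1].round(2))
E
python3 plan.py
```

```text
[504.9 165.6 249.8]
[ 1.48  0.54 -1.18  2.21  1.39  0.19 -0.63] n 11 pre [ 1.87  0.5  -1.53  2.25  0.79  0.28 -0.63] dmax 1.68 min tip z 86.0 tcp z 198.0 elbow [-101. -232.  762.] rng x 505.0 585.0 tip dist S 86.0 y tool [ 0.69 -0.42  0.59]
[ 1.48  0.54 -1.18  2.21  1.39  0.19 -0.71] n 11 pre [ 1.87  0.5  -1.53  2.25  0.79  0.28 -0.71] dmax 1.68 min tip z 86.0 tcp z 198.0 elbow [-101. -232.  762.] rng x 505.0 585.0 tip dist S 86.0 y tool [ 0.66 -0.49  0.57]
[ 1.48  0.54 -1.18  2.21  1.39  0.19 -1.78] n 11 pre [ 1.87  0.5  -1.53  2.25  0.79  0.28 -1.78] dmax 1.68 min tip z 86.0 tcp z 198.0 elbow [-101. -232.  762.] rng x 505.0 585.0 tip dist S 86.0 y tool [-0.02 -1.    0.01]
[ 1.48  0.54 -1.18  2.21  1.39  0.19 -0.63] n 11 pre [ 1.87  0.5  -1.53  2.25  0.79  0.28 -0.63] dmax 1.68 min tip z 86.0 tcp z 198.0 elbow [-101. -232.  762.] rng x 505.0 585.0 tip dist S 86.0 y tool [ 0.69 -0.42  0.59]
[ 1.49  0.54 -1.18  2.21  1.39  0.19 -0.58] n 11 pre [ 1.87  0.5  -1.53  2.25  0.79  0.28 -0.58] dmax 1.68 min tip z 86.0 tcp z 198.0 elbow [-101. -232.  762.] rng x 505.0 585.0 tip dist S 86.0 y 
[... 871 characters left out ...]
ist S 86.0 y tool [-0.35 -0.9  -0.27]
[ 1.48  0.54 -1.18  2.21  1.39  0.19 -2.46] n 11 pre [ 1.87  0.5  -1.53  2.25  0.79  0.28 -2.46] dmax 1.83 min tip z 86.0 tcp z 198.0 elbow [-101. -232.  762.] rng x 505.0 585.0 tip dist S 86.0 y tool [-0.5  -0.77 -0.4 ]
[ 1.52  0.59 -1.24  2.21  1.44  0.24 -2.68] n 11 pre [ 1.87  0.5  -1.53  2.25  0.79  0.28 -2.68] dmax 2.06 min tip z 86.0 tcp z 198.0 elbow [-101. -232.  762.] rng x 505.0 585.0 tip dist S 86.0 y tool [-0.62 -0.61 -0.5 ]
[ 1.48  0.54 -1.18  2.21  1.39  0.19  1.44] n 11 pre [ 1.87  0.5  -1.53  2.25  0.79  0.28  1.44] dmax 2.07 min tip z 86.0 tcp z 198.0 elbow [-101. -232.  762.] rng x 505.0 585.0 tip dist S 86.0 y tool [-0.04  1.   -0.06]
```

```bash
cat > go.py <<'E'
from h import *
robot.servo_line([505,165.6,290],feed=120)
q0=np.array(robot.observe()["joints"])
qf,e,a=ik(S+AX*137,-AX,np.array([1.6,.8,-1.43,2.21,1.56,.47,-.25])); print(qf.round(2),e,a)
qs=[qf]
for L in range(143,191,6): n,e,a=ik(S+AX*L,-AX,qs[-1],.05); qs.append(n)
pre=qs[-1]; print(pre.round(2),e,a)
tip=np.array([ (lambda k:k[0]+k[1][:,2]*117)(fk(q0+(pre-q0)*u)) for u in np.linspace(0,1,21)])
print(tip[::4].round(), np.linalg.norm(tip-S,axis=1).min())
assert tip[:,2].min()>85 and e<1 and a<.3 and np.linalg.norm(tip-S,axis=1).min()>60
robot.goto_joints(list(pre)); robot.hold(.2)
o=robot.observe(); print(o["t"],np.round(o["tcp_pos"],1),o["grip_width"]*92,o["grip_force"],np.round(o["contact_force"],1))
z=Ro.from_rotvec(o["tcp_rot"]).as_matrix()[:,2]
for c in ("scene","top","wrist"):
    im=viewer.read_camera(c); cv2.imwrite(f"pics/pre_{c}.png",im[:,:,::-1])
    k=viewer.camera_info(c); np.savez(f"pics/pre_{c}.npz",**{n:np.array(k[n]) for n in ("camera_matrix","R","t")})
    print(c,"tip px",px(c,o["tcp_pos"]+117*z).round(),"tcp px",px(c,o["tcp_pos"]).round(),"screw",px(c,S).round())
    for d in viewer.pinpoint("driver_red",c)[:3]: X=w(c,d["at"]); print(" ",round(d["confidence"],2),X.round(1),"exp",np.round(o["tcp_pos"]+117*z,1))
    for d in viewer.pinpoint("screw_head",c)[:2]: print("  screw",round(d["confidence"],2),w(c,d["at"]).round(1))
E
python3 go.py
```

```text
[ 1.6   0.79 -1.43  2.21  1.56  0.47 -0.25] 8.557581070445976e-07 1.4787793334710982e-06
[ 1.75  0.69 -1.53  2.23  1.3   0.42 -0.25] 0.0009155184178373624 9.88314448090898e-06
[[ 505.  165.  173.]
 [ 550.   43.  117.]
 [ 574.  -57.   80.]
 [ 587. -133.   65.]
 [ 596. -189.   80.]
 [ 596. -229.  128.]] 53.07763685277296Traceback (most recent call last):
  File "go.py", line 10, in <module>
    assert tip[:,2].min()>85 and e<1 and a<.3 and np.linalg.norm(tip-S,axis=1).min()>60
           ^^^^^^^^^^^^^^^^^^^^^^^^^^^^^^^^^^^^^^^^^^^^^^^^^^^^^^^^^^^^^^^^^^^^^^^^^^^^
AssertionError
```

```bash
python3 - <<'E'
s=open("go.py").read()
a=s.index("robot.servo_line"); b=s.index("q0="); s=s[:a]+s[b:]
a=s.index("tip=np"); b=s.index("robot.hold(.2)")
s=s[:a]+'''
mid,e2,a2=ik(np.array([440,-120,340.]),np.array([.3,0,-1])/np.sqrt(1.09),(q0+pre)/2,.05); print(mid.round(2),e2,a2)
tip=np.array([(lambda k:k[0]+k[1][:,2]*117)(fk(A+(B-A)*u)) for A,B in ((q0,mid),(mid,pre)) for u in np.linspace(0,1,9)])
print(tip[::2].round(), np.linalg.norm(tip-S,axis=1).min())
assert tip[:,2].min()>115 and e2<3 and e<1 and np.linalg.norm(tip-S,axis=1).min()>60
robot.goto_joints(list(mid)); robot.goto_joints(list(pre)); '''+s[b:]
s=s.replace("range(143,191,6)","range(143,210,6)")
open("go.py","w").write(s)
E
python3 go.py
```

```text
[ 1.6   0.79 -1.43  2.21  1.56  0.47 -0.25] 8.557581070445976e-07 1.4787793334710982e-06
[ 1.83  0.55 -1.53  2.24  0.97  0.31 -0.25] 0.002554854578952348 1.9129102916627893e-05
[ 1.09 -0.15 -0.74  2.04 -0.24  0.95 -0.42] 0.004678576711430046 9.711276477487812e-05
[[ 505.  165.  173.]
 [ 507.   93.  192.]
 [ 503.   22.  207.]
 [ 492.  -48.  219.]
 [ 474. -120.  228.]
 [ 463. -166.  186.]
 [ 462. -229.  125.]
 [ 494. -252.   97.]
 [ 551. -242.  115.]] 91.99746671263347Traceback (most recent call last):
  File "go.py", line 11, in <module>
    assert tip[:,2].min()>115 and e2<3 and e<1 and np.linalg.norm(tip-S,axis=1).min()>60
           ^^^^^^^^^^^^^^^^^^^^^^^^^^^^^^^^^^^^^^^^^^^^^^^^^^^^^^^^^^^^^^^^^^^^^^^^^^^^^
AssertionError
```

```bash
sed -i 's/>115 and/>90 and/' go.py; python3 go.py | tail -18
python3 - <<'E'
import cv2,numpy as np
a=cv2.imread("pics/pre_scene.png")[150:350,400:600]; b=cv2.imread("pics/pre_wrist.png")
cv2.imwrite("pics/v.png",np.hstack([cv2.resize(a,(360,360)),cv2.resize(b,None,fx=.65,fy=.75)[:360]]))
E
```

```text
[ 463. -166.  186.]
 [ 462. -229.  125.]
 [ 494. -252.   97.]
 [ 551. -242.  115.]] 91.99746671263347
12.9833 [ 506.1 -226.   236.1] 24.37919522404007 39.999650862414455 [ 0.  -0.5 -0.3]
scene tip px [509. 250.] tcp px [502. 223.] screw [514. 269.]
  0.87 [381.6  -8.2   5.6] exp [ 581.1 -228.7  146.4]
  0.71 [ 453.1 -234.    15.3] exp [ 581.1 -228.7  146.4]
  0.44 [ 579.5 -228.   143.5] exp [ 581.1 -228.7  146.4]
  screw 0.53 [ 640.8 -231.4   73.6]
top tip px [499. 206.] tcp px [513. 231.] screw [490. 189.]
  0.82 [376.1  -4.    0.9] exp [ 581.1 -228.7  146.4]
  0.69 [ 574.8 -227.8  145.5] exp [ 581.1 -228.7  146.4]
  0.62 [319.6 678.7   2.8] exp [ 581.1 -228.7  146.4]
  screw 0.49 [ 643.  -231.4   76.7]
wrist tip px [317. 233.] tcp px [317. 295.] screw [317. 211.]
  0.87 [ 584.2 -230.6  144.2] exp [ 581.1 -228.7  146.4]
  screw 0.56 [ 638.6 -231.9   81.2]
```

View pics/v.png

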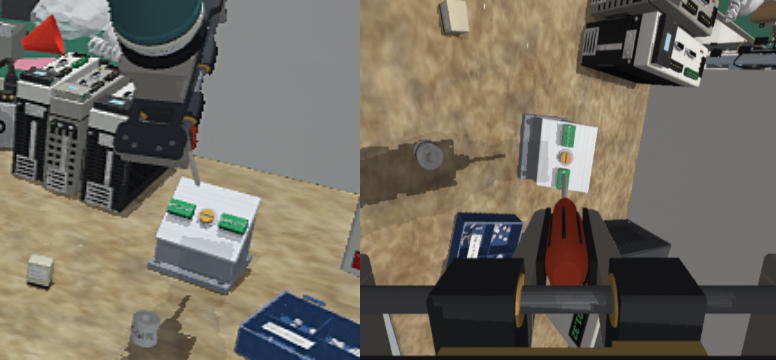

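Run:
```python
import cv2,numpy as np
o=[]
for c,(u,v) in (("wrist",(317,233)),("scene",(509,250)),("top",(499,206))):
    im=cv2.imread(f"pics/pre_{c}.png")[v-25:v+25,u-13:u+13]
    o.append(cv2.resize(im,None,fx=10,fy=10,interpolation=cv2.INTER_NEAREST))
cv2.imwrite("pics/z.png",np.hstack(o))
```

```text
(no output)
```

View pics/z.png

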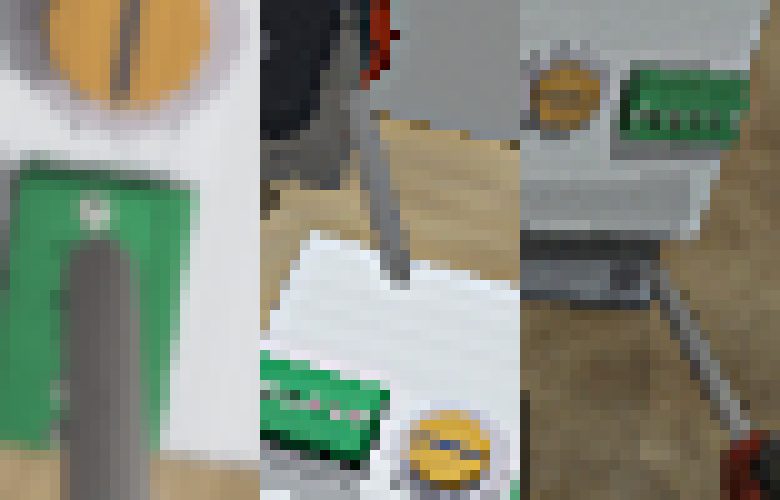

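In the zooms the blade tip is at wrist (313,232), scene (510,252.5) and top (499,207.5), and the screw is at wrist (316.8,212), scene (514.8,269.5) and top (490.3,190.5). I'll triangulate both, plus the shaft direction.

Run:
```python
from h import *
C={c:(lambda z:(z["camera_matrix"],z["R"],z["t"]))(np.load(f"pics/pre_{c}.npz")) for c in ("wrist","scene","top")}
def pj(c,X): K,R,t=C[c]; q=K@(R@X+t); return q[:2]/q[2]
def depth(c,X): K,R,t=C[c]; return (R@X+t)[2]/K[0,0]
def tri(obs,g): 
    f=lambda X:np.concatenate([(pj(c,X)-p)*depth(c,X) for c,p in obs.items()])   # mm residuals
    r=least_squares(f,g); return r.x,r.fun.round(1)
o=robot.observe(); p=np.array(o["tcp_pos"]);R=Ro.from_rotvec(o["tcp_rot"]).as_matrix(); E=p+117*R[:,2]
tip,r1=tri({"wrist":(313,232),"scene":(510,252.3),"top":(499,207.3)},E)
sc,r2=tri({"wrist":(316.8,212),"scene":(514.8,269.5),"top":(490.3,190.5)},S)
print("tip",tip.round(1),r1,"tool frame",(R.T@(tip-p)).round(1)); print("screw",sc.round(1),r2)
print("mm/px",[round(depth(c,E),2) for c in C]); print("tool axes",R.round(2))
# shaft mid: wrist/scene/top pixels of the axis seen vs expected line, in px across
for c,pts in {"wrist":[(313,232),(314.6,256)],"scene":[(510,252),(508.3,243.5),(507,237.5)],"top":[(499,207.3),(503.5,216),(507.5,223.5)]}.items():
    a,b=pj(c,E),pj(c,p); d=(b-a)/np.linalg.norm(b-a); print(c,[round(float(np.cross(d,np.array(q)-a)),2) for q in pts],"exp len",np.linalg.norm(b-a).round(1))
```

```text
tip [ 579.6 -229.7  142.2] [-0.4  1.2 -1.5  0.2  0.4 -1. ] tool frame [ -0.2  -3.8 119.4]
screw [ 638.2 -232.4   75.3] [-1.6 -0.2 -1.2 -0.5  1.4 -1.4]
mm/px [np.float64(0.83), np.float64(2.11), np.float64(2.58)]
tool axes [[-0.07  0.76  0.64]
 [ 0.99  0.11 -0.02]
 [-0.09  0.64 -0.77]]
wrist [4.09, 2.41] exp len 61.5
scene [0.13, 0.53, 0.72] exp len 28.2
top [0.99, 1.14, 1.17] exp len 28.1<stdin>:15: DeprecationWarning: Arrays of 2-dimensional vectors are deprecated. Use arrays of 3-dimensional vectors instead. (deprecated in NumPy 2.0)
```

```bash
cat > fin.py <<'E'
from h import *
S=np.array([639.5,-231.5,76]); OFF=np.array([0,-3.5,118]); ZT=np.array([0,-3.5,128]); ZT=ZT/np.linalg.norm(ZT)
q0=np.array(robot.observe()["joints"])
def f(q,L,s):
    P,R=fk(q); return np.r_[P+R@OFF-(S+L*AX),(R@ZT+AX)*1000,.1*(q-s)]
qs=[]; s=q0
for L in (60,40,28,20): s=least_squares(f,np.clip(s,lo,hi),bounds=(lo,hi),args=(L,s)).x; qs.append(s)
a=q0
for q in qs:
    print(q.round(2),np.abs(f(q,(60,40,28,20)[len(qs)-sum(1 for x in qs if x is not q)-1] if 0 else 0,q)[3:6]).max().round(2))
    for u in (.25,.5,.75,1.):
        P,R=fk(a+(q-a)*u); v=P+R@OFF-S; print("   along",(v@AX).round(1),"lat",np.linalg.norm(v-AX*(v@AX)).round(1),"ang",np.degrees(np.arccos(-(R@ZT)@AX)).round(2))
    a=q
np.save("qs.npy",qs)
E
python3 fin.py
```

```text
[ 1.69  0.53 -1.36  2.25  1.13  0.2  -0.22] 0.0
   along 82.6 lat 2.3 ang 1.18
   along 74.8 lat 1.9 ang 0.79
   along 67.3 lat 1.2 ang 0.4
   along 60.0 lat 0.0 ang nan
[ 1.6   0.55 -1.29  2.23  1.29  0.19 -0.2 ] 0.0
   along 55.1 lat 0.3 ang 0.02
   along 50.1 lat 0.4 ang 0.03
   along 45.1 lat 0.3 ang 0.02
   along 40.0 lat 0.0 ang 0.0
[ 1.56  0.57 -1.25  2.23  1.39  0.19 -0.18] 0.0
   along 37.0 lat 0.1 ang 0.0
   along 34.1 lat 0.1 ang 0.01
   along 31.0 lat 0.1 ang 0.0
   along 28.0 lat 0.0 ang 0.0
[ 1.53  0.58 -1.22  2.22  1.45  0.19 -0.17] 0.0
   along 26.0 lat 0.0 ang 0.0
   along 24.0 lat 0.0 ang 0.0
   along 22.0 lat 0.0 ang 0.0
   along 20.0 lat 0.0 ang 0.0fin.py:12: RuntimeWarning: invalid value encountered in arccos
  P,R=fk(a+(q-a)*u); v=P+R@OFF-S; print("   along",(v@AX).round(1),"lat",np.linalg.norm(v-AX*(v@AX)).round(1),"ang",np.degrees(np.arccos(-(R@ZT)@AX)).round(2))
```

Joint 6 stays 0.04 rad inside its range and the path is straight, so I'll run it and take a look.

Run:
```python
from h import *
for q in np.load("qs.npy"): robot.goto_joints(list(q))
robot.hold(.4)
o=robot.observe(); p=np.array(o["tcp_pos"]);R=Ro.from_rotvec(o["tcp_rot"]).as_matrix(); T=p+R@[0,-3.5,118]
print(o["t"],T.round(1),o["grip_width"]*92,np.round(o["contact_force"],1),np.abs(o["joint_velocities"]).max())
out=[]
for c in ("wrist","scene","top"):
    im=viewer.read_camera(c); k=viewer.camera_info(c); np.savez(f"pics/pre_{c}.npz",**{n:np.array(k[n]) for n in ("camera_matrix","R","t")})
    u,v=np.round(px(c,T)).astype(int); print(c,"tip",px(c,T).round(1),"screw",px(c,[639.5,-231.5,76]).round(1),"origin",u-13,v-25)
    out.append(cv2.resize(im[v-25:v+25,u-13:u+13,::-1],None,fx=10,fy=10,interpolation=cv2.INTER_NEAREST))
cv2.imwrite("pics/fin.png",np.hstack(out))
```

```text
14.8917 [ 626.6 -231.1   91.4] 25.05260944458153 [-0.4  0.  -2. ] 0.0028662370534641903
wrist tip [312.7 233.3] screw [312.4 227. ] origin 300 208
scene tip [513.2 264.9] screw [514.1 268.7] origin 500 240
top tip [492.5 193. ] screw [490.6 189.5] origin 480 168
```

View pics/fin.png

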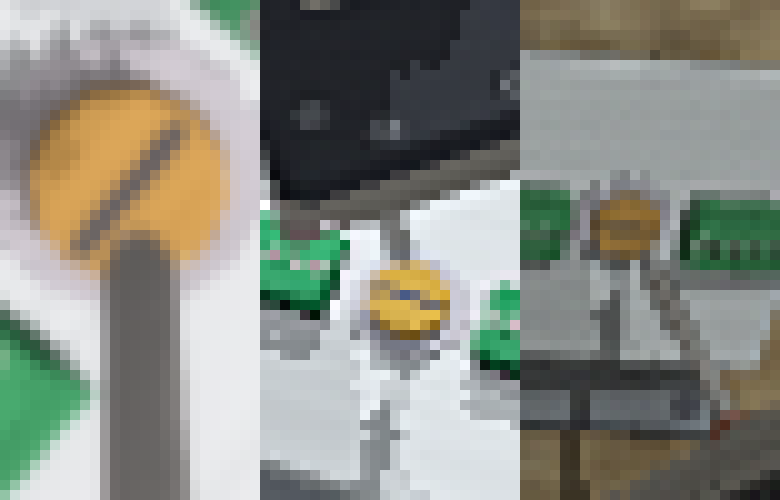

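Both are in view: wrist tip (313.9,232.5), screw (312.9,226); scene tip (513.9,266), screw (515,270); top tip (493.5,195), screw (490.7,190.5). The grip width changed a little, so I'll recheck the shaft's lie in the gripper.

Run:
```python
from h import *
C={c:(lambda z:(z["camera_matrix"],z["R"],z["t"]))(np.load(f"pics/pre_{c}.npz")) for c in ("wrist","scene","top")}
def pj(c,X): K,R,t=C[c]; q=K@(R@X+t); return q[:2]/q[2]
def depth(c,X): K,R,t=C[c]; return (R@X+t)[2]/K[0,0]
def tri(obs,g):
    r=least_squares(lambda X:np.concatenate([(pj(c,X)-p)*depth(c,X) for c,p in obs.items()]),g); return r.x,r.fun.round(1)
o=robot.observe(); p=np.array(o["tcp_pos"]);R=Ro.from_rotvec(o["tcp_rot"]).as_matrix()
tip,r1=tri({"wrist":(313.9,232.5),"scene":(513.9,266),"top":(493.5,194.8)},S)
sc,r2=tri({"wrist":(312.9,226),"scene":(515,270),"top":(490.7,190.5)},S)
print("tip",tip.round(1),r1,"tool",(R.T@(tip-p)).round(1)); print("screw",sc.round(1),r2); v=tip-sc; print("tip-screw along",(v@AX).round(1),"lat",(v-AX*(v@AX)).round(1))
im=viewer.read_camera("wrist").astype(int); cv2.imwrite("pics/fw.png",im[:,:,::-1].astype(np.uint8))
for z in (112,100,90,80,70,60,50,40,30):
    u,v=pj("wrist",p+R[:,2]*z); row=im[int(round(v)),290:345]; g=row.max(1); sat=row.max(1)-row.min(1)
    m=np.where((g<150)&(sat<35))[0]+290
    m=[x for x in m if abs(x-u)<11]
    print(z,(round(u,1),round(v,1)),(min(m),max(m),len(m)) if m else None,"y mm",round(((min(m)+max(m))/2-u)*depth("wrist",p+R[:,2]*z),2) if m else "")
a=pj("wrist",p);b=pj("wrist",p+R[:,1]*10);print("tool +y in px",(b-a).round(1))
```

```text
tip [ 623.  -232.3   92.4] [-3.4  1.1 -1.3 -1.5 -1.1 -1.5] tool [  0.3  -5.9 114.8]
screw [ 638.4 -232.4   74.5] [-2.4  0.5 -1.6 -1.   0.1 -1.5]
tip-screw along 23.7 lat [-0.3 -0.4 -0.2]
112 (np.float64(316.9), np.float64(235.1)) (np.int64(311), np.int64(316), 6) y mm -2.82
100 (np.float64(316.9), np.float64(239.3)) (np.int64(310), np.int64(317), 8) y mm -2.7
90 (np.float64(316.9), np.float64(243.1)) (np.int64(311), np.int64(317), 7) y mm -2.22
80 (np.float64(316.9), np.float64(247.2)) (np.int64(310), np.int64(317), 8) y mm -2.5
70 (np.float64(316.9), np.float64(251.5)) (np.int64(311), np.int64(317), 7) y mm -2.05
60 (np.float64(316.9), np.float64(256.3)) (np.int64(311), np.int64(318), 8) y mm -1.63
50 (np.float64(316.9), np.float64(261.4)) (np.int64(311), np.int64(318), 8) y mm -1.55
40 (np.float64(316.9), np.float64(266.9)) (np.int64(325), np.int64(325), 1) y mm 5.08
30 (np.float64(316.9), np.float64(272.9)) None y mm 
tool +y in px [19.3 -0. ]
```

```bash
python3 -c "
from h import *
robot.hold(.3); o=robot.observe(); print(o['t'],o['grip_width']*92,np.abs(o['joint_velocities']).max()); print(robot.job_done())"
```

```text
15.3917 24.58744350387001 0.0009755494387753103
the job is handed in; nothing more can be done
None
```

The red screwdriver is out of the block and held still in line with the brass screw, its blade about 2 cm short (20 mm by the arm's pose, nearer 24 mm by the cameras) and centred to within about 1 mm; the job was handed in at 15.4 s and no verdict came back.

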